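# Square held in the corner of a disc sander

### The arm

A 7-joint arm with a two-finger parallel gripper is mounted at the origin on the work surface. World frame = base frame: x ahead of the robot, y to its left, z up, the work surface at z = 0. Lengths are in m, angles in rad, forces in N, time in s.
With the tool pointing down it reaches from about 0.35 to 0.9 m from the base axis. Payload 19.9 kg.
Tool frame: the origin (TCP) lies at the very end of the fingers, on their centre line; the grasp point (between the pads) lies 19 mm behind it; z points along the fingers, y is the line along which they close (so a half turn about z gives the same grasp; the last joint's range is limited). The gripper opens to 85 mm and grips with 20 to 120 N. Pads are 22 mm wide; open, the fingers measure 114 mm over their backs; the gripper's body (76 mm by 85 mm) begins 54 mm behind the grasp point. The pads swing forward as they close: fully open they stand 13 mm farther back than shut.
Start: joints at [-1.304, 0.417, -0.01, 1.614, 0.005, 1.111, -0.053], TCP at [0.19, 0.595, 0.231] pointing down, gripper open.
Joint ranges: [-2.81, 2.81], [-0.39, 2.02], [-1.27, 1.25], [0.06, 2.57], [-1.19, 4.33], [0.19, 2], [-2.82, 2.82]. Speed limits (rad/s): [1.89, 1.89, 2.39, 2.39, 3.01, 3.01, 3.01].

### API

Orientations are given as a unit quaternion [x, y, z, w].
In Python, from bench import robot, effector, viewer gives the robot as it stands. Calls block until the motion is done:
- robot.move_to(position, orientation): joint-space move of the TCP to a pose.
- robot.move_l(position, attitude=None, rate=0.15): straight line of the TCP; attitude=None keeps the orientation; rate is the mean speed in m/s.
- robot.goto_joints(angles): joint-space move.
- effector.command_gripper(opening, squeeze=None): finger opening in m; squeeze is the grip in N (None keeps the last); returns when the fingers have stopped.
- robot.dwell(seconds).
- robot.solve_ik(position, orientation): joint angles nearest the present ones, or None.
- viewer.read_camera(name): name is "side" or "top"; returns (picture, depth): 420x560x3 uint8, red, green, blue; 420x560 float32, m along the optical axis (not along the pixel's ray), 0 where there is no reading.
- viewer.camera_params(name): a dict with "fx", "fy", "cx", "cy" (pixels), "k1" (the pictures are not rectified: a ray, as slopes to the right and down, at radius r is drawn at 1 + k1 r^2 times it, then the intrinsics apply), "R" (3x3) and "t" (3): a world point X has camera coordinates R X + t. Camera axes: x right, y down, z forward; pixel columns grow to the right and rows downward; lengths in m; the calibration is good to about 2 mm. A picture is of the moment at which its call begins. camera_params takes no time and is no camera call.
A pose or a line that the arm cannot do raises robot.PlanningError and nothing moves.
- robot.close_job(): hands the job in; it is judged then, once.
Readings, each from a call of its own:
- robot.current_time_s(): time.
- robot.current_joint_pos(): joint angles.
- robot.current_qd(): joint speeds.
- robot.current_tau(): joint torques, N m.
- robot.current_eef_pos(): TCP position.
- robot.current_eef_rot(): TCP orientation.
- robot.current_force(): force on the tool from outside, world axes, zero at the start.
- robot.current_moment(): the same for the moment, N m.
- robot.current_width(): finger opening in m.
- robot.current_finger_force(): force on a finger pad.
Only numpy, scipy, OpenCV 4.12 (cv2) and the standard library are available. Lean on these libraries where they do the work, as an engineer would, in place of code of your own. Each camera call takes 0.05 s, during which the arm holds its last target. There are 200 camera calls.

### The job

The jeweller's disc sander is switched off and I want to check its table for square: swing the clear guard up by its bar, all the way back and gently onto its stop. Then take the steel square, stand it on the sander's table and press it into the corner at the middle of the disc, until its foot lies flat on the table and the back of its blade lies flat against the disc. Finish still gripping it, pressed against both, so that I can look for light; leave the other things on the bench where they are.

Things in the scene. Friction and masses are not known exactly. Their poses are not given: they have to be found in the camera images.
- guard (a joint): angle (rad) of the sander's clear guard, a yellow-framed pane 148 mm wide, hinged above the back of the disc. 0: down, level over the table, its bar 130 mm out from the hinge; 2.0: swung up and back on its stop (0.43 rad past upright), where it belongs. Starts between 0 and 0.3. The hinge is stiff: the guard stays wherever it is left; it takes about 2 to 3 N at the bar.
- guard_hinge (a point): middle of the guard's hinge axle, 212 mm above the bench, 30 mm behind the disc's face. Its x axis lies along the axle. It turns with the guard: its -y axis points from the hinge to the bar.
- guard_bar (a point): middle of the guard's grip bar, a black sleeve 12 mm thick and 70 mm long, parallel to the hinge axle, 130 mm from it, carried in the plane of the guard 37 mm clear of the guard's edge, so that a finger fits between. It turns with the guard.
- corner (a point): disc sander (dark green, fixed on the bench): middle of the inside corner where the level top of its table meets the upright face of its disc, 105 mm above the bench. x runs level along the disc's face, +y points into the disc (the table lies on the -y side), z up. The casing's rim behind the disc reaches 91 mm above the table.
- square_grip (a point): where to grip the steel square: on its upright bright blade (8 mm thick, 30 mm wide), 60 mm above the underside of its foot. x is across the blade's thickness (close the fingers along x), z up, +y points out through the back of the blade, the face that goes against the disc, 16.5 mm from this point.
- square_heel (a point): outer corner of the square: foot of the blade's back face, on the underside. Axes as square_grip.
- square_back (a point): point on the back face of the blade, 70 mm above the heel.
- square_toe (a point): far end of the underside of the square's foot, 75 mm from the heel.
- square: steel engineer's square, an L standing on its foot. Foot (grey) 75 mm long (y), 20 mm thick, 22 mm high; blade rises from its +y end, top 100 mm above the underside, its back flush with the foot's end. 0.35 to 0.5 kg. Origin: middle of the foot's underside; axes as square_grip. Starts standing on the bench, turned up to 0.9 rad from how it must finally face.
- disc: the sander's brown abrasive disc, 150 mm across, does not turn; origin at the centre of its face, 7 mm above the table top (the disc's face reaches 82 mm above the table). Axes as corner.
- worktable: the sander's fixed aluminium table, 170 mm wide (x), reaching 120 mm out from the disc; origin as corner. Nothing stands on it. A 16 mm slot crosses it parallel to the disc, 78 to 94 mm out.
- ball_vise: black engraver's ball vise, 126 mm across, 134 mm high, 2.6 kg, origin under its middle; a bystander.
- calculator: black pocket calculator, 105 by 150 by 22 mm, origin under its middle; a bystander.
- loupe: black eye loupe, 36 mm across, 35 mm high, origin under its middle; a bystander.
- graver: engraver's graver lying flat: wooden handle, 120 mm long, 28 mm wide, 24 mm high, origin under its middle; a bystander.
Not all that is in view belongs to the job. Several things look just like the square: the one meant starts farthest to the robot's left.

How it is judged:
On the way, in this order (a step that is already met when the one before it is completed fails the run):
1. the guard is swung up against its stop (value of joint guard above 1.9 rad), for 0.2 s.
2. the square is held in the gripper clear of the bench, above the height of the sander's table (height (world z) of square_heel above 0.109 m and contact force between the fingers and square above 2 N and value of joint guard above 1.9 rad), for 0.1 s.
3. the square is pressed flat into the corner of table and disc (y of each of square_heel, square_back in the frame of corner above -0.002 m and z of square_heel in the frame of corner between -0.004 and 0.002 m and z of square_toe in the frame of corner between -0.004 and 0.002 m and x of square_heel in the frame of corner between -0.035 and 0.035 m and angle between the y axis of square_grip and the y axis of corner, either way round below 0.06 rad and contact force between square and disc above 0.5 N and contact force between square and worktable above 0.5 N and contact force between the fingers and square above 3 N and value of joint guard above 1.9 rad), for 0.3 s.
At the end, for the whole second after the job is handed in: Gripper still holds the square (>3 N), at rest; foot within 2 mm of the table, blade back within 2 mm of the disc along 70 mm, yaw < 0.06 rad, within 35 mm of the disc's middle, pressing > 0.5 N on disc and on table; guard joint > 1.9; bystanders moved < 20 mm (all of step 3 and linear speed of square below 0.02 m/s and distance of each of ball_vise, calculator, loupe, graver from where it was at the start of the episode below 0.02 m); the arm keeps its last pose, push and grip.
It fails at once if the guard is slammed onto its stop (faster than 1.5 rad/s in the last 0.25 rad) (value of joint guard above 1.75 rad and velocity of joint guard above 1.5 rad/s).
It fails at once if a bystander is pushed more than 20 mm (distance of any of ball_vise, calculator, loupe, graver from where it was at the start of the episode above 0.02 m).
It also fails if it takes over 72 s, if anything falls off the work surface, if the arm or the gripper's body presses on something with over 40 N, if the wrist force passes 120 N, or if a joint passes its speed limit or range.

## Working session

There is one attempt and no reset: what is moved stays moved. The work goes in short steps, each a Python script; the robot and the scene stay as the last script left them, time stands still between calls to the robot, and variables do not carry over. Pictures are saved under pics/ and viewed, at most 10 in all, crops included, and the job is handed in when it is done.

```bash
mkdir -p pics; ls; cat > h.py <<'E'
import numpy as np, cv2
from bench import robot, effector, viewer
from scipy.spatial.transform import Rotation as Rot
def cloud(name):
    im,d=viewer.read_camera(name); p=viewer.camera_params(name)
    h,w=d.shape; u,v=np.meshgrid(np.arange(w),np.arange(h))
    return im,d,px2w(p,u,v,d)
def ray(p,u,v):
    K=np.array([[p['fx'],0,p['cx']],[0,p['fy'],p['cy']],[0,0,1.]])
    uv=np.stack([np.ravel(u),np.ravel(v)],-1).astype(float)[:,None]
    return cv2.undistortPointsIter(uv,K,np.array([p['k1'],0,0,0.]),None,None,(3,50,1e-9))[:,0]
def px2w(p,u,v,d):
    s=ray(p,u,v); z=np.ravel(d)[:,None]
    c=np.hstack([s*z,z]); R=np.array(p['R']); t=np.array(p['t'])
    return ((c-t)@R).reshape(np.shape(u)+(3,))
def plane(p,u,v,h):
    s=ray(p,u,v); R=np.array(p['R']); t=np.array(p['t'])
    C=-R.T@t; D=np.hstack([s,np.ones((len(s),1))])@R
    return C+D*((h-C[2])/D[:,2])[:,None]
E
python3 - <<'E'
from h import *
for n in('side','top'):
    im,d,X=cloud(n); p=viewer.camera_params(n)
    np.savez(n+'0.npz',im=im,d=d,X=X)
    cv2.imwrite(f'pics/{n}0.png',im[:,:,::-1])
    print(n,{k:np.round(np.array(v),3).tolist() for k,v in p.items()},'cam',-np.array(p['R']).T@np.array(p['t']),(d>0).mean())
print(robot.current_time_s(),robot.current_eef_pos(),robot.current_eef_rot(),robot.current_width())
E
```

```text
pics
side {'fx': 387.119, 'fy': 387.119, 'cx': 281.699, 'cy': 216.098, 'k1': 0.022, 'R': [[0.898, -0.439, 0.022], [-0.229, -0.511, -0.828], [0.375, 0.739, -0.56]], 't': [-0.547, 0.176, 0.778]} cam [ 0.23997873 -0.72485964  0.5936022 ] 0.995765306122449
top {'fx': 449.142, 'fy': 449.142, 'cx': 281.294, 'cy': 208.803, 'k1': -0.144, 'R': [[-0.023, -1.0, -0.019], [-0.992, 0.025, -0.124], [0.124, 0.016, -0.992]], 't': [-0.101, 0.574, 1.002]} cam [ 0.44234884 -0.13192368  1.0636045 ] 0.9959438775510204
0.1 [0.18985613 0.59512904 0.23074951] [ 1.53781999e-01  9.88104654e-01 -5.35929524e-04 -4.39970940e-05] 0.08509097476946809
```

View pics/side0.png

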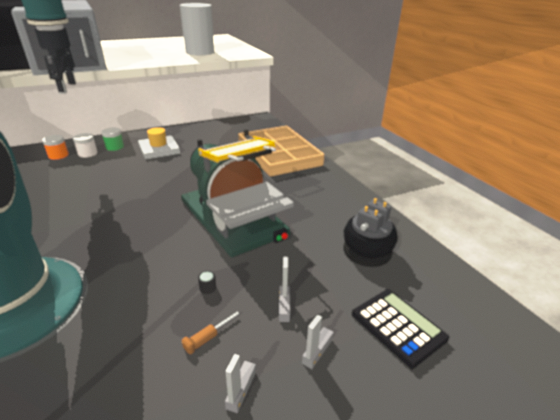

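View pics/top0.png

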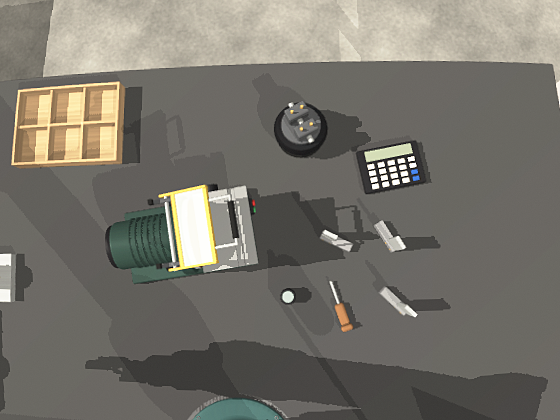

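The side view shows the sander at (235,190), with its guard bar around (265,150). The ball vise is at (371,235), the calculator at (400,325), the loupe at (207,281) and the graver at (205,335).

There are three lookalike squares:

| Square | Top view | Side view |
|---|---|---|
| A | (337,240) | (285,290) |
| B | (390,235) | (318,340) |
| C | (398,300) | (238,382) |

In the top view, left in the picture is world +y, so A is farthest to the robot's left. I'll measure it and confirm in a crop.

```bash
python3 - <<'E'
from h import *
T=np.load('top0.npz');S=np.load('side0.npz')
def c(im,a,b,e,f,k): return cv2.resize(im[b:f,a:e,::-1],None,fx=k,fy=k,interpolation=cv2.INTER_CUBIC)
a=c(T['im'],150,175,270,280,3.3); b=c(T['im'],305,195,425,325,3.3)
h=max(a.shape[0],b.shape[0]); pad=lambda x:cv2.copyMakeBorder(x,0,h-x.shape[0],0,0,cv2.BORDER_CONSTANT)
cv2.imwrite('pics/crop1.png',np.hstack([pad(a),pad(b)]))
cv2.imwrite('pics/crop2.png',c(S['im'],180,120,330,330,2.8))
# bright/grey square candidates in top
X=T['X'];im=T['im'].astype(int)
for nm,(u0,v0,u1,v1) in dict(A=(312,222,362,258),B=(368,215,410,255),C=(370,270,425,325)).items():
    x=X[v0:v1,u0:u1].reshape(-1,3)
    for lo,hi in((.012,.03),(.085,.112)):
        q=x[(x[:,2]>lo)&(x[:,2]<hi)]
        if len(q)>3: print(nm,lo,len(q),np.median(q,0).round(4),cv2.minAreaRect((q[:,:2]*1000).astype(np.float32)))
# table top
x=X[175:285,190:275].reshape(-1,3); q=x[(x[:,2]>.099)&(x[:,2]<.111)]
print('table',len(q),np.median(q,0),cv2.minAreaRect((q[:,:2]*1000).astype(np.float32)))
# disc brown, side
im=S['im'];hsv=cv2.cvtColor(im,cv2.COLOR_RGB2HSV);X=S['X']
m=np.zeros(im.shape[:2],bool);m[150:210,195:275]=1
m&=(hsv[...,0]<15)&(hsv[...,1]>70)&(hsv[...,2]<150); q=X[m]; 
q=q[np.abs(q-np.median(q,0)).max(1)<.1]; m0=np.median(q,0)
for _ in range(3):
    cc=q.mean(0);n=np.linalg.svd(q-cc)[2][2]; r=(q-cc)@n; q=q[np.abs(r)<2.5*r.std()+.0005]
print('disc',len(q),cc,n,r.std(),q.min(0),q.max(0))
# yellow frame in both
for k,D in(('top',T),('side',S)):
    hsv=cv2.cvtColor(D['im'],cv2.COLOR_RGB2HSV)
    m=(hsv[...,0]>18)&(hsv[...,0]<34)&(hsv[...,1]>120)&(hsv[...,2]>120)
    q=D['X'][m]; q=q[(q[:,2]>.15)&(q[:,2]<.35)]; cc=q.mean(0); n=np.linalg.svd(q-cc)[2][2]
    print('yellow',k,len(q),cc,n,q.min(0),q.max(0))
E
```

```text
A 0.012 206 [ 0.4916 -0.2489  0.023 ] ((496.35400390625, -239.31781005859375), (72.9974136352539, 20.74338150024414), 63.15797805786133)
A 0.085 64 [ 0.5058 -0.2194  0.1006] ((505.7234191894531, -219.86764526367188), (29.844274520874023, 8.25643539428711), 65.82418060302734)
B 0.012 246 [ 0.5101 -0.3543  0.0226] ((503.98504638671875, -359.2303466796875), (75.56161499023438, 20.936967849731445), 30.18741798400879)
B 0.085 71 [ 0.4827 -0.369   0.0998] ((483.82904052734375, -370.37664794921875), (29.76022720336914, 9.047846794128418), 25.117990493774414)
C 0.012 236 [ 0.3583 -0.3637  0.0228] ((353.5570983886719, -369.3089599609375), (73.06782531738281, 21.066688537597656), 45.36655044555664)
C 0.085 66 [ 0.338  -0.3852  0.1001] ((337.15435791015625, -386.1385803222656), (30.63912010192871, 7.978203773498535), 45.248626708984375)
table 2590 [ 0.51837768 -0.00613952  0.105834  ] ((522.9015502929688, 14.065509796142578), (171.14857482910156, 132.94761657714844), 8.038813591003418)
disc 1266 [0.5136917  0.06705511 0.141839  ] [-0.1419249   0.98987183  0.00333038] 0.0013061385019335929 [0.44259944 0.05451191 0.10516427] [0.58812687 0.07961495 0.18779651]
yellow top 800 [0.52088305 0.05067626 0.226376  ] [ 0.03895039 -0.26467018 -0.96355205] [0.43484865 0.00220223 0.17279894] [0.59507505 0.11878489 0.23974458]
yellow side 536 [0.50467121 0.03957036 0.22723307] [ 0.03992163 -0.21330364 -0.97616998] [ 0.43646753 -0.02711203  0.1586422 ] [0.59534846 0.22081508 0.24750229]
```

View pics/crop1.png

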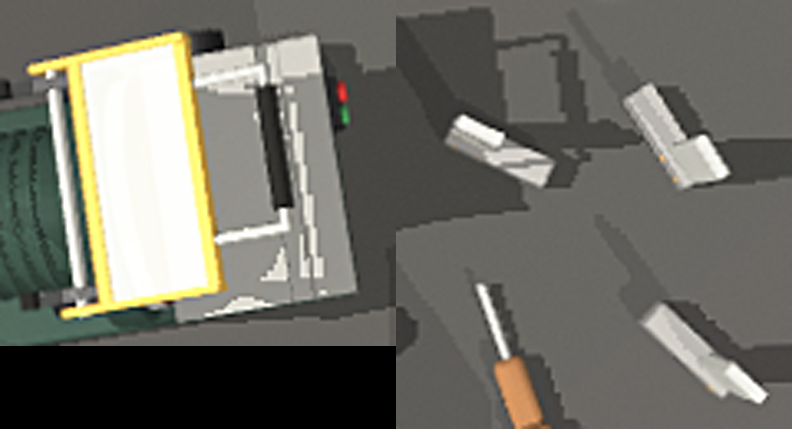

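View pics/crop2.png

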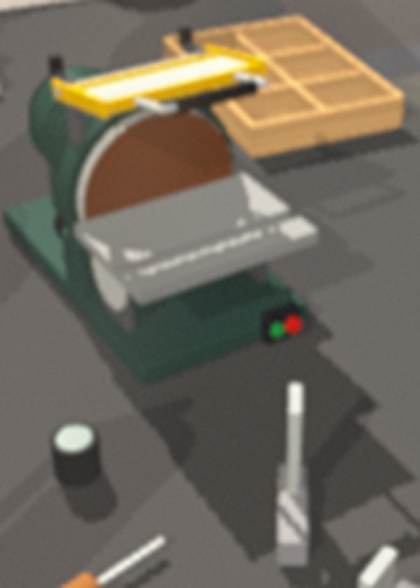

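The crop confirms square A at top pixel (337,240), with blade top at y≈-0.22 against -0.37 and -0.386 for B and C. It stands blade to the left, turned 34° from the disc normal. The guard's black bar runs from (231,201) to (236,237) in the top view. I'll measure the bar, check its radius, then swing the guard.

```bash
cat >> h.py <<'E'
yc=np.array([-.1405,.9901,0]); yc/=np.linalg.norm(yc); xc=np.array([yc[1],-yc[0],0]); zc=np.array([0,0,1.])
corner=np.array([.5153,.0674,.105]); hinge=corner+.03*yc+[0,0,.107]
def ori(y,tilt=0,axis=xc):
    "tool down, closing along y, then turned by tilt about axis"
    y=np.array(y)/np.linalg.norm(y); z=np.array([0,0,-1.]); R=np.stack([np.cross(y,z),y,z],1)
    return (Rot.from_rotvec(tilt*np.array(axis))*Rot.from_matrix(R))
def tcp(grasp,R): return np.array(grasp)+.019*R.as_matrix()[:,2]
def arc(th): return hinge+.13*(-np.cos(th)*yc+np.sin(th)*zc)
E
python3 - <<'E'
from h import *
T=np.load('top0.npz');S=np.load('side0.npz')
X=T['X'][198:241,227:241];g=T['im'][198:241,227:241].max(-1)
q=X[(g<60)&(X[...,2]>.18)&(X[...,2]<.32)]
print(len(q)); m=(q.min(0)+q.max(0))/2; print('bar med',np.median(q,0),'mid',m,np.ptp(q,axis=0))
b=np.median(q,0)-[0,0,.005]; v=b-hinge
print('rad',np.hypot(v@yc,v[2]),'theta',np.arctan2(v[2],-v@yc),'lateral mid',(m-hinge)@xc)
# side view corner check: table top x extent
th0=np.arctan2(v[2],-v@yc)
for th in np.linspace(th0,2,5):
    tl=.15-.4*(th-th0)
    for s in(1,-1):
        R=ori(s*yc,tl); p=tcp(arc(th),R); j=robot.solve_ik(p,R.as_quat())
        print(round(th,2),s,R.as_matrix()[:,2].round(2),p.round(3),None if j is None else np.round(j,2))
E
```

```text
214
bar med [ 0.52642349 -0.02914079  0.24620275] mid [ 0.52789432 -0.02909624  0.24632019] [0.06870637 0.01809028 0.00881696]
rad 0.1304565549964628 theta 0.22576329216501898 lateral mid -0.0010880598915853426
0.23 1 [-0.02  0.15 -0.99] [ 0.528 -0.026  0.222] [-0.56  0.36  0.79  1.86 -0.44  1.12  2.13]
0.23 -1 [-0.02  0.15 -0.99] [ 0.528 -0.026  0.222] [-0.62  0.38  0.87  1.86 -0.48  1.13 -0.98]
0.67 1 [ 0.   -0.03 -1.  ] [ 0.525 -0.004  0.274] [-0.55  0.22  0.56  1.83 -0.1   1.13  1.76]
0.67 -1 [ 0.   -0.03 -1.  ] [ 0.525 -0.004  0.274] [-0.8   0.27  0.88  1.83 -0.2   1.14 -1.29]
1.11 1 [ 0.03 -0.2  -0.98] [0.52  0.036 0.31 ] [-0.58  0.17  0.37  1.79  0.15  1.21  1.45]
1.11 -1 [ 0.03 -0.2  -0.98] [0.52  0.036 0.31 ] [-0.92  0.2   0.78  1.8   0.07  1.2  -1.61]
1.56 1 [ 0.05 -0.37 -0.93] [0.512 0.088 0.324] [-0.65  0.2   0.24  1.76  0.33  1.32  1.19]
1.56 -1 [ 0.05 -0.37 -0.93] [0.512 0.088 0.324] [-1.03  0.23  0.69  1.77  0.24  1.28 -1.85]
2.0 1 [ 0.07 -0.53 -0.85] [0.505 0.141 0.314] [-0.74  0.29  0.16  1.72  0.46  1.42  0.99]
2.0 -1 [ 0.07 -0.53 -0.85] [0.505 0.141 0.314] [-1.15  0.34  0.68  1.73  0.32  1.35 -2.02]
```

```bash
cat > g.py <<'E'
from h import *
th0=.226
p=robot.current_eef_pos(); robot.move_l([p[0],p[1],.42],rate=.2)
tl=lambda th:.15-.4*(th-th0)
R=ori(-yc,tl(th0)); d=R.as_matrix()[:,2]; g=tcp(arc(th0),R)
robot.move_to(g-.12*d,R.as_quat())
effector.command_gripper(.021,squeeze=20)
print('f0',np.round(robot.current_force(),1),robot.current_width())
robot.move_l(g-.045*d,rate=.15); robot.move_l(g,rate=.05)
print('f at bar',np.round(robot.current_force(),1),robot.current_eef_pos()-g)
effector.command_gripper(.0,squeeze=25)
print('w',robot.current_width(),robot.current_finger_force(),robot.current_time_s())
E
python3 g.py && python3 - <<'E'
from h import *
im,d=viewer.read_camera('side'); cv2.imwrite('pics/bar.png',cv2.resize(im[90:230,180:330,::-1],None,fx=3.5,fy=3.5))
E
```

```text
f0 [0.2 0.2 0.1] 0.020963742658700404
f at bar [-0.1 -0.2  0.4] [ 1.56425772e-04 -7.72974766e-05  2.57751981e-04]
w 0.01080315210184389 25.43121099472046 6.3417
```

View pics/bar.png

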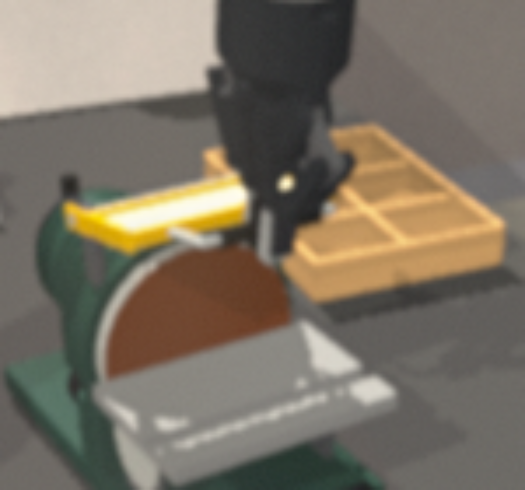

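The fingers hold the bar at crop (265,235), with width 10.8 mm and 25 N. Now I'll swing it.

```bash
python3 - <<'E'
from h import *
th0=.226; tl=lambda th:.15-.4*(th-th0)
for th in list(np.arange(.4,1.65,.2))+[1.75,1.87,1.985]:
    R=ori(-yc,tl(th)); g=tcp(arc(th),R)
    robot.move_l(g,R.as_quat(),rate=.1 if th<1.7 else .05)
    print(round(th,2),np.round(robot.current_force(),1),(robot.current_eef_pos()-g).round(4),round(robot.current_width(),4))
print(robot.current_time_s())
im,d=viewer.read_camera('side'); a=im[70:210,180:320]
im,d,X=cloud('top'); b=im[150:290,130:270]; np.savez('top1.npz',im=im,X=X)
cv2.imwrite('pics/swung.png',cv2.resize(np.hstack([a,b])[:,:,::-1],None,fx=2.8,fy=2.8))
E
```

```text
0.4 [ 0.9 -0.9  1.1] [ 0.0002 -0.0001  0.0004] 0.0109
0.6 [ 1.2 -5.5  3.2] [ 0.0003 -0.0007  0.0004] 0.0113
0.8 [ 0.7 -9.8  8. ] [ 0.0004 -0.0013  0.0007] 0.011
1.0 [ -2.1 -10.9  16.7] [ 0.0006 -0.0017  0.0012] 0.011
1.2 [-1.3 -8.3 23.2] [ 0.0009 -0.0014  0.0015] 0.011
1.4 [-4.9 -5.6 26.8] [ 0.0009 -0.0007  0.0015] 0.011
1.6 [-2.2  1.  19.1] [0.0007 0.0006 0.0011] 0.0112
1.75 [-2.   3.9 16.9] [0.0007 0.0005 0.0008] 0.0111
1.87 [-0.8  4.1 13.3] [0.0006 0.0007 0.0004] 0.011
1.99 [1.6 4.7 9.1] [0.0005 0.0007 0.0001] 0.0108
10.55
```

View pics/swung.png

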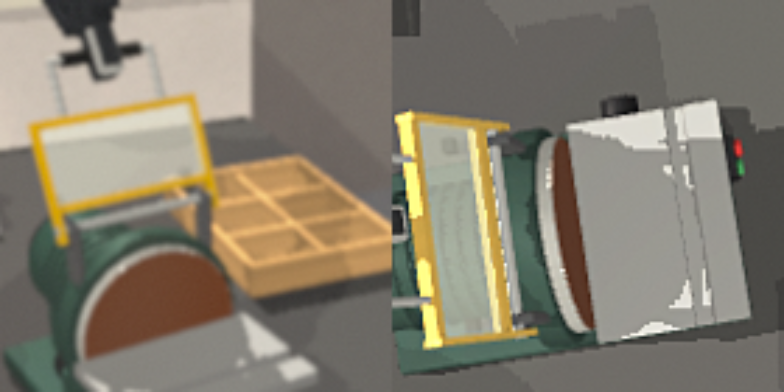

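The guard is up with the bar gripped (bar at crop (100,50)). I'll press lightly to confirm the stop, measure the frame angle, and refine the corner now that the whole table is visible.

```bash
python3 - <<'E'
from h import *
th0=.226; tl=lambda th:.15-.4*(th-th0)
for th in(2.02,2.05):
    R=ori(-yc,tl(th)); g=tcp(arc(th),R); robot.move_l(g,R.as_quat(),rate=.03)
    t=np.sin(th)*yc+np.cos(th)*zc
    f=np.array(robot.current_force()); print(th,f.round(1),'tangential',round(f@t,1),(robot.current_eef_pos()-g).round(4))
def frame(D,X):
    hsv=cv2.cvtColor(D,cv2.COLOR_RGB2HSV)
    m=(hsv[...,0]>18)&(hsv[...,0]<34)&(hsv[...,1]>130)&(hsv[...,2]>100)
    q=X[m]; v=q-hinge; q=q[(np.abs(v@xc)<.09)&(np.hypot(v@yc,v[:,2])<.11)]
    v=q-hinge; r=np.hypot(v@yc,v[:,2]); k=r>.07; return len(q),np.median(np.arctan2(v[k][:,2],-v[k]@yc)),k.sum()
for n in('side','top'):
    im,d,X=cloud(n); print(n,frame(im,X))
P=X[150:290,180:280].reshape(-1,3); q=P[np.abs(P[:,2]-.1055)<.004]
r=cv2.minAreaRect((q[:,:2]*1000).astype(np.float32)); print(np.median(q[:,2]),r)
v=q-corner; a=v@xc;b=v@yc; print('x ext',np.percentile(a,[.3,99.7]),'y ext',np.percentile(b,[.3,99.7]))
e=q[b<np.percentile(b,2)]; print('front slope',np.polyfit((e-corner)@xc,(e-corner)@yc,1))
# disc face from side
im,d,X=cloud('side');hsv=cv2.cvtColor(im,cv2.COLOR_RGB2HSV); m=np.zeros(d.shape,bool);m[145:215,195:275]=1
m&=(hsv[...,0]<15)&(hsv[...,1]>70)&(hsv[...,2]<170); m=cv2.erode(m.astype(np.uint8),np.ones((3,3)))>0; q=X[m]; v=q-corner; k=np.abs(v@yc)<.02; v=v[k]
A=np.c_[v@xc,v[:,2],np.ones(len(v))]; print('disc y=a x+b z+c',len(v),np.linalg.lstsq(A,v@yc,rcond=None)[0])
E
```

```text
2.02 [-0.  -4.2 19.9] tangential -12.4 [ 0.0008 -0.0013  0.0011]
2.05 [ -1.3 -21.2  35.2] tangential -34.7 [ 0.0013 -0.0043  0.0026]
side (537, np.float64(1.9318794221384148), np.int64(178))
top (751, np.float64(1.9447642850096938), np.int64(362))
0.10590330803696142 ((522.927001953125, 14.444435119628906), (171.29977416992188, 133.58055114746094), 8.099488258361816)
x ext [-0.08491699  0.08449946] y ext [-0.11995889  0.00134259]
front slope [ 0.00218118 -0.11927335]
disc y=a x+b z+c 1112 [ 0.004892   -0.00154019 -0.00011588]
```

Stop contact is confirmed: tangential force rises from 12 to 35 N over 4 mm of push. The corner agrees to within 1 mm. Next I release the bar, back off and go to the square.

```bash
cat >> h.py <<'E'
aS=np.deg2rad(64.2); ys=np.array([np.cos(aS),np.sin(aS),0]); xs=np.array([ys[1],-ys[0],0])
H=.067; gripS=np.array([.5057,-.2199,H])-.004*ys   # blade centre, 2.5 mm further from the back than the nominal point
E
python3 - <<'E'
from h import *
th0=.226; th=2.0; R=ori(-yc,.15-.4*(th-th0)); d=R.as_matrix()[:,2]; g=tcp(arc(th),R)
robot.move_l(g,R.as_quat(),rate=.03); print(np.round(robot.current_force(),1))
effector.command_gripper(.022,squeeze=20); print(np.round(robot.current_force(),1))
robot.move_l(g-.09*d,rate=.12)
print(robot.current_joint_pos().round(2) if hasattr(robot.current_joint_pos(),'round') else robot.current_joint_pos())
for s in(1,-1):
    for nm,y,p in(('pick',xs,gripS+[0,0,.1]),('place',xc,corner-.05*yc+[0,0,H+.03])):
        R=ori(s*y); j=robot.solve_ik(tcp(p,R),R.as_quat()); print(s,nm,None if j is None else np.round(j,2))
n='top'; im,d_,X=cloud(n)
hsv=cv2.cvtColor(im,cv2.COLOR_RGB2HSV);m=(hsv[...,0]>18)&(hsv[...,0]<34)&(hsv[...,1]>130)&(hsv[...,2]>100)
v=X[m]-hinge; r=np.hypot(v@yc,v[:,2]); k=(np.abs(v@xc)<.09)&(r<.11)&(r>.07); print('guard',np.median(np.arctan2(v[k][:,2],-v[k]@yc)),robot.current_time_s())
# square A again
x=X[222:258,312:362].reshape(-1,3)
for lo,hi in((.012,.03),(.085,.112)):
    q=x[(x[:,2]>lo)&(x[:,2]<hi)]; print(cv2.minAreaRect((q[:,:2]*1000).astype(np.float32)))
E
```

```text
[ 0.8  3.7 10.9]
[-0.3  0.2 -0.7]
[-1.4   0.39  0.97  1.58  0.21  1.51 -1.91]
1 pick [ 0.37  0.38 -0.01  1.88  0.01  0.88 -0.09]
1 place [-0.86  0.44  0.96  1.94 -0.43  0.99  0.45]
-1 pick [-0.4   0.6   1.03  1.9  -0.62  1.   -2.69]
-1 place [-0.94  0.5   1.09  1.94 -0.52  1.02 -2.61]
guard 1.9332122035275023 12.9333
((496.57855224609375, -239.43569946289062), (73.27432250976562, 21.01420783996582), 63.266143798828125)
((506.0484924316406, -220.00779724121094), (29.706586837768555, 8.158202171325684), 63.966026306152344)
```

```bash
python3 - <<'E'
from h import *
im,d,X=cloud('side'); v=X-hinge; r=np.hypot(v@yc,v[...,2]); k=(np.abs(v@xc)<.033)&(r>.118)&(r<.145)&(v[...,2]>.05)&(im.max(-1)<70)
q=v[k]; print('bar pts',k.sum(),'theta',np.median(np.arctan2(q[:,2],-q@yc)),'r',np.median(r[k]))
p=robot.current_eef_pos(); robot.move_l([p[0],p[1],.47],rate=.2)
R=ori(xs); t=tcp(gripS,R)
robot.move_to(t+[0,0,.2],R.as_quat())
effector.command_gripper(.05,squeeze=20)
robot.move_l(t+[0,0,.07],rate=.2); robot.move_l(t,rate=.06)
print('f',np.round(robot.current_force(),1),robot.current_eef_pos()-t)
effector.command_gripper(0,squeeze=60)
print('w',robot.current_width(),robot.current_finger_force(),np.round(robot.current_force(),1))
robot.move_l(t+[0,0,.03],rate=.06); 
print('lift',robot.current_width(),robot.current_finger_force(),np.round(robot.current_force(),1),np.round(robot.current_moment(),2),robot.current_time_s())
im,d=viewer.read_camera('side'); a=im[180:380,200:400]; im,d=viewer.read_camera('top'); b=im[150:350,230:430]
cv2.imwrite('pics/pick.png',cv2.resize(np.hstack([a,b])[:,:,::-1],None,fx=2,fy=2))
E
```

```text
bar pts 79 theta 1.940957660440403 r 0.13136948797362638
f [ 0.2 -0.1  0.5] [ 2.37506254e-04 -9.00947804e-05  3.61568822e-04]
w 0.007176487388796954 58.93480718135834 [-1.4  0.9  5.5]
lift 0.007139497463949058 58.278459906578064 [-0.4  0.3 -3.5] [ 0.01  0.   -0.03] 19.6333
```

View pics/pick.png

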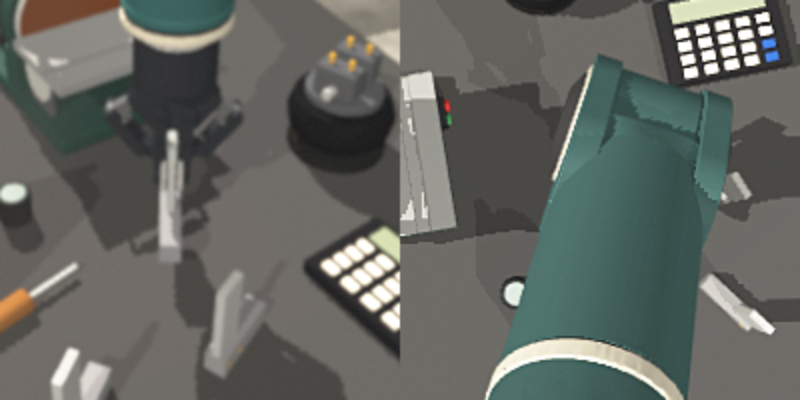

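A is in the grip with a 7.1 mm width, about 4 N of lifted weight, and it hangs level at left crop (170,200). The guard bar reads 1.94 at its near surface, about 1.99 at its axis. Now I'll carry the square to the corner.

```bash
cat > p.py <<'E'
from h import *
def pose(x,y,z): # square heel in corner frame -> TCP
    g=corner+x*xc+(y-.019)*yc+[0,0,z+H]; return tcp(g,ori(xc))
Q=ori(xc).as_quat()
def F(): f=np.array(robot.current_force()); return np.array([f@xc,f@yc,f[2]])
E
python3 - <<'E'
from p import *
p=robot.current_eef_pos(); robot.move_l([p[0],p[1],.048+.165],rate=.12)
print('lift',F().round(1),robot.current_finger_force())
robot.move_l(pose(0,-.06,.05),Q,rate=.12)
robot.move_l(pose(0,-.012,.03),rate=.08)
robot.move_l(pose(0,-.006,.006),rate=.04); robot.dwell(.3)
f0=F(); print('free',f0.round(2),np.round(robot.current_moment(),2),robot.current_time_s())
y,z=-.006,.006
while (F()-f0)[2]<6 and z>-.005:
    z-=.0005; robot.move_l(pose(0,y,z),rate=.02)
print('table z',z,(F()-f0).round(1))
while (F()-f0)[1]>-8 and y<.006:
    y+=.0005; robot.move_l(pose(0,y,z),rate=.02)
print('disc y',y,(F()-f0).round(1),robot.current_time_s())
np.savez('st.npz',y=y,z=z,f0=f0)
print(robot.current_finger_force(),robot.current_width(),np.round(robot.current_moment(),2))
E
```

```text
lift [-0.4 -0.3 -4.1] 58.285987973213196
free [ 0.29  0.48 -3.83] [ 0.03  0.04 -0.  ] 24.8083
table z -0.0005000000000000017 [-4.1 -0.2 15.4]
disc y -0.003999999999999998 [-3.7 -9.1 14.9] 29.0583
60.43522596359253 0.007279403723305307 [-1.87  0.65  0.03]
```

The y force may just be table friction under 15 N of down force. I'll ease the down force, then push to the disc.

```bash
python3 - <<'E'
from p import *
s=np.load('st.npz'); y,z,f0=float(s['y']),float(s['z']),s['f0']
z+=.0015; robot.move_l(pose(0,y,z),rate=.02); print('eased',(F()-f0).round(1))
L=[]
while y<.005:
    y+=.0005; robot.move_l(pose(0,y,z),rate=.02); f=F()-f0; L.append((round(y,4),*f.round(1)))
    if f[1]<-8: break
print(L)
L=[]
while z>-.004:
    z-=.00025; robot.move_l(pose(0,y,z),rate=.02); f=F()-f0; L.append((round(z,5),*f.round(1)))
    if f[2]>8: break
print(L); robot.dwell(.3)
print((F()-f0).round(1),np.round(robot.current_moment(),2),robot.current_finger_force(),(robot.current_eef_pos()-pose(0,y,z)).round(4),robot.current_time_s())
np.savez('st.npz',y=y,z=z,f0=f0)
im,d,X=cloud('side'); np.savez('side2.npz',im=im,X=X)
cv2.imwrite('pics/press.png',cv2.resize(im[100:240,180:320,::-1],None,fx=4,fy=4,interpolation=cv2.INTER_CUBIC))
E
```

```text
eased [-0.  -0.1 -0.7]
[(-0.0035, np.float64(0.1), np.float64(-0.2), np.float64(0.1)), (-0.003, np.float64(-1.1), np.float64(0.3), np.float64(-1.1)), (-0.0025, np.float64(-0.5), np.float64(0.2), np.float64(-0.9)), (-0.002, np.float64(-0.4), np.float64(-1.2), np.float64(-0.0)), (-0.0015, np.float64(-0.4), np.float64(-0.0), np.float64(-1.5)), (-0.001, np.float64(-0.3), np.float64(-0.8), np.float64(0.2)), (-0.0005, np.float64(0.6), np.float64(-0.9), np.float64(-0.7)), (0.0, np.float64(-0.2), np.float64(0.2), np.float64(0.5)), (0.0005, np.float64(-0.9), np.float64(-3.8), np.float64(-0.9)), (0.001, np.float64(-0.1), np.float64(-6.9), np.float64(-0.3)), (0.0015, np.float64(-0.3), np.float64(-9.3), np.float64(0.1))]
[(0.00075, np.float64(-1.1), np.float64(-9.7), np.float64(3.2)), (0.0005, np.float64(-1.1), np.float64(-10.2), np.float64(2.8)), (0.00025, np.float64(-1.0), np.float64(-10.1), np.float64(3.7)), (-0.0, np.float64(-1.2), np.float64(-10.4), np.float64(4.5)), (-0.00025, np.float64(-1.5), np.float64(-9.7), np.float64(7.8)), (-0.0005, np.float64(-3.9), np.float64(-9.4), np.float64(11.5))]
[-5.2 -9.8 11.9] [-1.99  0.66 -0.01] 60.47107636928558 [ 0.0005 -0.0013  0.0007] 33.8583
```

View pics/press.png

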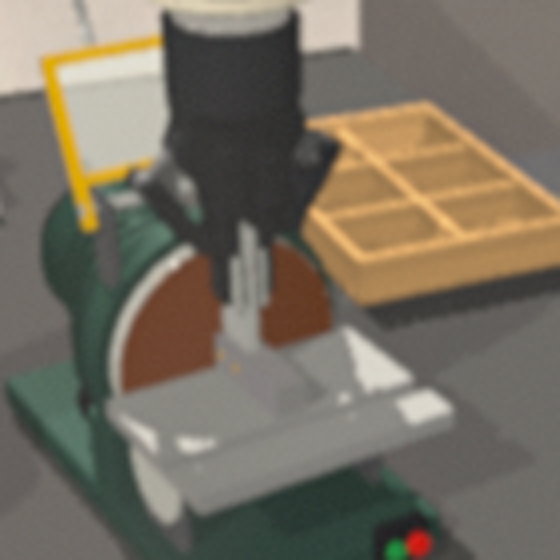

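The square stands in the corner with its foot at crop (265,375) and its blade at (240,320) against the disc. I'll check flatness numerically from the depth, then top up the press.

```bash
python3 - <<'E'
from p import *
X=np.load('side2.npz')['X']; v=X-corner; a=v@xc;b=v@yc;c=v[...,2]
k=(np.abs(a)<.03)&(b<-.034)&(b>-.073)&(c>.016)&(c<.028); A=np.c_[b[k],a[k],np.ones(k.sum())]
co=np.linalg.lstsq(A,c[k],rcond=None)[0]; print('foot top n',k.sum(),'pitch,roll',co[:2],'z at mid',np.median(c[k]),'x mid',(a[k].min()+a[k].max())/2)
print('z near/far',np.median(c[k&(b>-.045)]),np.median(c[k&(b<-.062)]))
t=(np.abs(a)<.03)&(b<-.02)&(c>.012)&(c<.03); print('toe y',np.percentile(b[t],1))
f=(np.abs(a)>.03)&(np.abs(a)<.07)&(b<-.02)&(b>-.075)&(np.abs(c)<.008); print('table z there',np.median(c[f]))
m=(np.abs(a)<.012)&(b>-.04)&(b<-.022)&(c>.03)&(c<.048); print('blade front n',m.sum(),np.median(b[m]))
for nm,r in(('loupe',0),):
    pass
print(robot.current_finger_force(),F(),robot.current_joint_pos())
E
```

```text
foot top n 97 pitch,roll [-0.00312345  0.1082948 ] z at mid 0.022869938752615518 x mid 0.00021175276342650252
z near/far 0.0227573246612761 0.022698484967289323
toe y -0.07609908518349616
table z there 0.0012146229990567803
blade front n 30 -0.029504884209744543
60.4702091217041 [-3.98416931 -9.77964115  8.45864076] [ 0.04979018  0.336357   -0.24250834  1.94012258  0.10526677  0.87629445
 -0.10737113]
```

```bash
python3 - <<'E'
from h import *
print(robot.close_job())
E
```

```text
the job is handed in; nothing more can be done
None
```

The guard is up on its stop and I handed the job in with the square still gripped, its foot flat on the table (pitch 0.003 rad) and its blade back against the disc, pressed with about 12 N down and 10 N into the disc; I saw no bystander disturbed but did not measure them at the end, and no verdict came back.

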